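# Inlay a medallion into a box lid

### The job

One of the two wooden box lids still has an empty round recess, and its yellow-faced disc lies loose on the wood beside it. With the fingertips, push the disc along the lid until it crosses the edge of the recess and drops in, then press down on it with a fingertip so that it sits fully home and flush, yellow face up, and come away. Do not pick the disc up, and leave everything else where it is, including the blue disc in the finished lid.

Things in the scene. Friction and masses are not known exactly. Their poses are not given: they have to be found in the camera images.
- lid_open: The unfinished lid: a pale wooden box lid, a block 160 x 100 x 26 mm, fixed to the bench. Origin: centre of its underside; x along its 160 mm length towards the recess end, z up. Its top is 26 mm above the bench. Round recess 54 mm across and 10 mm deep (floor 16 mm above the bench, 1 mm chamfer round its mouth), centred 38 mm from the lid's centre towards +x. The recess is empty and lined in black.
- lid_open_recess (a point): Centre of the mouth of the empty recess, level with the lid's top (26 mm above the bench).
- disc: The loose inlay disc, 50 mm across and 10 mm thick, 35 to 80 g, plain cylinder with aluminium rim and a yellow face on top. Origin: centre of its underside; z up through the yellow face. At the start it lies flat on top of the unfinished lid, clear of the recess, on the side of the lid's -x end, its centre 56 to 79 mm from the centre of the recess. Slides with ordinary friction.
- disc_center (a point): Centre of the loose disc, half-way up: 31 mm above the bench while it lies on the lid, 21 mm when it sits home, its face then being flush with the lid's top (26 mm).
- lid_done: The finished lid, same as the other: a pale wooden box lid, a block 160 x 100 x 26 mm, fixed to the bench. Origin: centre of its underside; x along its 160 mm length towards the recess end, z up. Its top is 26 mm above the bench. Round recess 54 mm across and 10 mm deep (floor 16 mm above the bench, 1 mm chamfer round its mouth), centred 38 mm from the lid's centre towards +x. A copper-rimmed disc with a blue face sits in it.
- blue_disc_center (a point): Centre, half-way up, of the blue-faced disc, 50 mm across and 10 mm thick, that sits loose and flush in the finished lid. Leave alone.
- glue: Bystander: white glue bottle, 48 mm across, 130 mm high, standing beyond the lids. Origin: centre of its underside.
- wax_jar: Bystander: amber jar, 70 mm across, 60 mm high, beyond the lids. Origin: centre of its underside.
- sanding_block: Bystander: cork block 100 x 60 x 35 mm beyond the lids. Origin: centre of its underside.
- turned_knob: Bystander: dark wooden knob, 28 mm across and 34 mm high, standing on the bench on the robot's side of the lids. Origin: centre of its underside.
- brush: Bystander: flat paint brush with a wooden handle, lying on the bench to the right of the lids (-y). Origin near its middle, on the bench.
- offcut: Bystander: block of brown wood 90 x 50 x 30 mm on the bench to the left of the lids (+y). Origin: centre of its underside.
Mind the look-alikes: they are no part of the job. Leave any pink or purple look-alike of the lid_open alone. There is more than one size of the disc; the job needs the larger.

How it is judged:
By the outcome, as a careful person would: the job done as asked, in the order asked, and still so for the second after the job is handed in, with the robot touching nothing.
It also fails if it takes over 42 s, if anything falls off the work surface, if the arm or the gripper's body presses on something with over 40 N, if the wrist force passes 120 N, or if a joint passes its speed limit or range.

### The arm

A 6-joint arm with a two-finger parallel gripper is mounted at the origin on the work surface. World frame = base frame: x ahead of the robot, y to its left, z up, the work surface at z = 0. Lengths are in m, angles in rad, forces in N, time in s.
With the tool pointing down it reaches from about 0.325 to 0.85 m from the base axis. Payload 4.4 kg.
Tool frame: the origin (TCP) lies where the fingers leave the gripper's body, on its centre line; the fingertips stand 97 mm ahead of it and the grasp point (between the pads) lies 78 mm ahead of it; y points along the fingers, x is the direction in which the jaws open and shut, and the axes are right-handed (so a half turn about y gives the same grasp; the last joint's range is limited). The gripper opens to 94 mm and grips with 3 to 60 N. Pads are 16 mm wide; open, the fingers measure 119 mm over their backs; the gripper's body (75 mm by 177 mm) begins 78 mm behind the grasp point.
Start: joints at [-1.296, 0.207, 1.542, -0, 1.393, -0.15], TCP at [0.237, -0.524, 0.303] pointing down, gripper open.
Joint ranges: [-2.73, 2.73], [-0.86, 2.22], [0.23, 2.46], [-1.11, 4.25], [0.08, 2.63], [-2.82, 2.82]. Speed limits (rad/s): [2.79, 2.79, 3.14, 3.14, 3.14, 3.14].

### API

Orientations are given as a unit quaternion [x, y, z, w].
In Python, from rig import read_state, camera, camera_model, sign_off gives the robot as it stands.
- The arm moves only by the tool send_rows, never from a script. Its argument "series" is text: rows parted by semicolons, each of 7 numbers parted by spaces: the turn, a rotation vector about the tool's x, y, z each as a share of pi rad, from -1 to 1, then the shift along the tool's x, y, z each as a share of 0.12 m, from -1 to 1, then the closure, from -1 (fully open) to 1 (shut). In form: wx wy wz x y z gripper; .... A call has 1 to 12 rows; each row is the pose to reach, as a shift and turn from the pose commanded when the call began, along the tool's axes at that moment, turning the shorter way round; what a row does not reach only later rows make up. A row lasts 1/8 s, in which the tool goes at most 62.5 mm and 10.7 degrees, less where a joint would pass 70% of its speed; a pose out of reach is approached as far as the arm can. A call with a number of a shift or a turn outside -1 to 1 is refused whole. A call with a gripper value outside its range is refused whole. The fingers move at their own pace and stop on an object; "squeeze" is the grip in N (left out, the last holds). Time passes only in rows, so rows that repeat a pose let the fingers close. It gives the time, the measured TCP pose, the force and the opening at its end, in the units of the state.
- read_state(): the state, without advancing time (a new reading comes with each control period).
- camera(name): name is "scene" or "top"; returns (picture, depth): 480x640x3 uint8, red, green, blue; 480x640 float32, m along the optical axis (not along the pixel's ray), 0 where there is no reading.
- camera_model(name): a dict with "K" (3x3 intrinsics, pixels), "cam_to_world" (4x4, takes a point from camera to world coordinates). Camera axes: x right, y down, z forward; pixel columns grow to the right and rows downward; lengths in m; the calibration is good to about 2 mm. A picture is of the moment at which its call begins. camera_model takes no time and is no camera call.
- sign_off(): hands the job in, once; it reports no verdict.
The state is a dict: "time_s": time; "qpos": joint angles; "joint_velocities": joint speeds; "joint_torque": joint torques, N m; "position": TCP position; "ee_rot": TCP orientation; "ft_force": force on the tool from outside, world axes, zero at the start; "torque": the same for the moment, N m; "opening": finger opening in m.
Only numpy, scipy, OpenCV 4.12 (cv2) and the standard library are available. Lean on these libraries where they do the work, as an engineer would, in place of code of your own. Each camera call takes 0.05 s, during which the arm holds its last target.

## Working session

There is one attempt and no reset: what is moved stays moved. The work goes in short steps, Python scripts to look and compute and a tool call to move; the robot and the scene stay as the last step left them, time stands still between calls to the robot, and variables do not carry over. Pictures are saved under pics/ and viewed, and the job is handed in when it is done.

Besides the shell and the picture viewer there is one more tool, called after ">>>" as name(argument=value, ...) on one line, values as JSON. send_rows: Moves the arm, as the interface text tells. Shift numbers are shares of 0.12 m and turn numbers shares of pi rad, none past 1 either way. Its arguments: {"type":"object","properties":{"series":{"type":"string"},"squeeze":{"type":"number"}},"required":["series"]}

```bash
mkdir -p pics; ls; cat > h.py <<'E'
import numpy as np,cv2
from rig import *
def shot(n,f):
    im,d=camera(n); cv2.imwrite('pics/'+f+'.png',im[:,:,::-1]); np.savez('pics/'+f,im=im,d=d); return im,d
def w(n,d,u,v):
    m=camera_model(n);K=np.array(m['K']);T=np.array(m['cam_to_world'])
    z=d[int(round(v)),int(round(u))] if np.ndim(d)==2 else d
    p=z*np.linalg.inv(K)@[u,v,1]; return (T@np.r_[p,1])[:3]
E
python3 - <<'E'
from h import *
for n in('scene','top'): shot(n,n+'1'); print(camera_model(n))
print(read_state())
E
```

```text
pics
{'K': array([[585.32165382,   0.        , 317.93795886],
       [  0.        , 585.32165382, 241.22742583],
       [  0.        ,   0.        ,   1.        ]]), 'cam_to_world': array([[ 0.75634374,  0.50238088, -0.41899594,  1.20909594],
       [ 0.65416821, -0.57805058,  0.48777195, -0.72891968],
       [ 0.00284645, -0.64301709, -0.76584654,  1.24102485],
       [ 0.        ,  0.        ,  0.        ,  1.        ]])}
{'K': array([[601.29315948,   0.        , 326.32661161],
       [  0.        , 601.29315948, 242.24173899],
       [  0.        ,   0.        ,   1.        ]]), 'cam_to_world': array([[-0.02006934, -0.99738426,  0.06943966,  0.49575204],
       [-0.99979186,  0.02027563,  0.00226716,  0.02652655],
       [-0.00366917, -0.06937971, -0.99758358,  1.46566346],
       [ 0.        ,  0.        ,  0.        ,  1.        ]])}
{'time_s': 0.1, 'qpos': array([-1.29549541e+00,  2.07351810e-01,  1.54277094e+00, -1.24855288e-05,
        1.39352577e+00, -1.50504513e-01]), 'joint_velocities': array([-0.00085963, -0.00180557, -0.00303274, -0.00055741,  0.00046792,
        0.00133985]), 'joint_torque': array([-4.66290621e-04, -3.71865356e+01, -2.82293540e+01,  6.99696271e-02,
        3.11096990e-02, -5.11873202e-05]), 'position': array([ 0.23734656, -0.52315231,  0.30161611]), 'ee_rot': array([-0.59388228,  0.3836089 , -0.38251312,  0.5948376 ]), 'ft_force': array([0.49468474, 0.04565632, 0.80879425]), 'torque': array([-0.02633994,  0.00090094, -0.02240987]), 'opening': 0.09409645465594385}
```

View pics/top1.png

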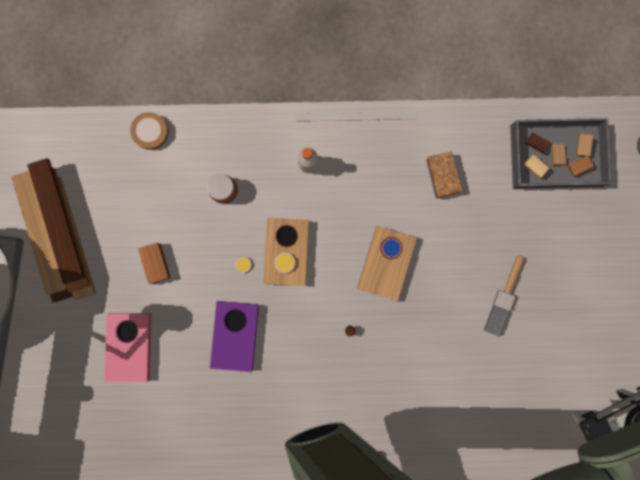

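View pics/scene1.png

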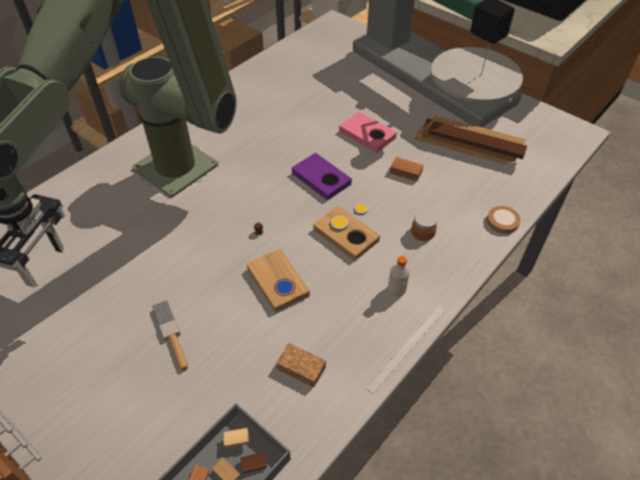

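```bash
python3 - <<'E'
from scipy.spatial.transform import Rotation as R
print(R.from_quat([-0.59388228,  0.3836089 , -0.38251312,  0.5948376]).as_matrix())
E
```

```text
[[ 4.13055854e-01 -5.70683777e-04  9.10705515e-01]
 [-9.10703422e-01  1.97510905e-03  4.13056143e-01]
 [-2.03446714e-03 -9.99997887e-01  2.96106686e-04]]
```

The pictures show these candidates in the top view:
- **Lids:** a pale lid with an empty recess at (287,236), the finished lid with the blue disc (391,248), a purple lid (235,336) and a pink lid (128,347). The pale lid with the empty recess fits.
- **Yellow discs:** a large one on the pale lid (285,263) and a small one on the bench (244,265). The large one on the lid fits.

Next: confirm in a crop and measure.

```bash
cat > m.py <<'E'
from h import *
def meas(f):
    z=np.load('pics/'+f+'.npz');im,d=z['im'],z['d']
    m=camera_model('top');K=np.array(m['K']);T=np.array(m['cam_to_world'])
    def plane(u,v,h):
        r=T[:3,:3]@np.linalg.inv(K)@[u,v,1]; t=(h-T[2,3])/r[2]; return T[:3,3]+t*r
    hsv=cv2.cvtColor(im,cv2.COLOR_RGB2HSV)
    def blobs(mask,name,h):
        n,l,s,c=cv2.connectedComponentsWithStats(mask.astype(np.uint8))
        for i in range(1,n):
            if s[i,4]>60 and 200<c[i][0]<420 and 200<c[i][1]<300: print(name,c[i].round(1),s[i],plane(*c[i],h).round(4),'deq',(2*np.sqrt(s[i,4]/np.pi)/K[0,0]*1.43).round(4), 'depthpt',w('top',d,*c[i]).round(4))
    H,S,V=cv2.split(hsv)
    blobs((H>20)&(H<32)&(S>130)&(V>140),'yellow',.036)
    blobs((V<45),'dark',.026)
    blobs((H>100)&(H<130)&(S>130),'blue',.026)
    # lid top by depth
    vv,uu=np.mgrid[205:300,255:320]; 
    P=np.array([w('top',d,u,v) for u,v in zip(uu.ravel(),vv.ravel())]).reshape(*uu.shape,3)
    mk=(P[...,2]>.014)
    pts=np.c_[uu[mk],vv[mk]].astype(np.float32)
    q=cv2.boxPoints(cv2.minAreaRect(pts)); print('lid corners',[(c.round(1).tolist(),plane(*c,.026)[:2].round(4).tolist()) for c in q]); print('lid z median',np.median(P[mk][:,2]))
if __name__=='__main__':
    meas('top1'); im=np.load('pics/top1.npz')['im'][200:300,220:340]
    cv2.imwrite('pics/crop1.png',cv2.resize(im[:,:,::-1],None,fx=6,fy=6,interpolation=cv2.INTER_CUBIC))
E
python3 m.py
```

```text
yellow [284.3 262.3] [277 255  16  16 208] [0.5494 0.1307 0.036 ] deq 0.0387 depthpt [0.5495 0.1308 0.0356]
yellow [243.  264.4] [237 259  13  12 112] [0.5466 0.2289 0.036 ] deq 0.0284 depthpt [0.5476 0.233  0.0072]
dark [286.1 235.5] [277 227  19  18 279] [0.6141 0.1261 0.026 ] deq 0.0448 depthpt [0.6146 0.1264 0.0203]
blue [391.1 247.7] [384 240  15  16 185] [ 0.5796 -0.1253  0.026 ] deq 0.0365 depthpt [ 0.5796 -0.1254  0.0251]Traceback (most recent call last):
  File "m.py", line 23, in <module>
    meas('top1'); im=np.load('pics/top1.npz')['im'][200:300,220:340]
    ~~~~^^^^^^^^
  File "m.py", line 18, in meas
    P=np.array([w('top',d,u,v) for u,v in zip(uu.ravel(),vv.ravel())]).reshape(*uu.shape,3)
                ~^^^^^^^^^^^^^
  File "h.py", line 6, in w
    m=camera_model(n);K=np.array(m['K']);T=np.array(m['cam_to_world'])
ValueError: time passes only in moves, steps and waits
```

```bash
sed -i 's/^def w(/import functools\ncamera_model=functools.lru_cache(camera_model)\ndef w(/' h.py; sed -i "s/(V<45)/(V<75)\&(S<140)/; s/(S>130)&(V>140)/(S>110)\&(V>120)/" m.py; python3 m.py
```

```text
yellow [284.3 262.3] [277 255  16  16 208] [0.5494 0.1307 0.036 ] deq 0.0387 depthpt [0.5495 0.1308 0.0356]
yellow [243.  264.4] [237 259  13  12 112] [0.5466 0.2289 0.036 ] deq 0.0284 depthpt [0.5476 0.233  0.0072]
dark [286.3 235.5] [276 226  21  20 325] [0.6141 0.1256 0.026 ] deq 0.0484 depthpt [0.6146 0.126  0.0203]
blue [391.1 247.7] [384 240  15  16 185] [ 0.5796 -0.1253  0.026 ] deq 0.0365 depthpt [ 0.5796 -0.1254  0.0251]
lid corners [([255.0, 208.0], [0.6822, 0.2]), ([312.0, 208.0], [0.6794, 0.0627]), ([312.0, 297.0], [0.4658, 0.0666]), ([255.0, 297.0], [0.4685, 0.2026])]
lid z median 0.02512892420196744
```

View pics/crop1.png

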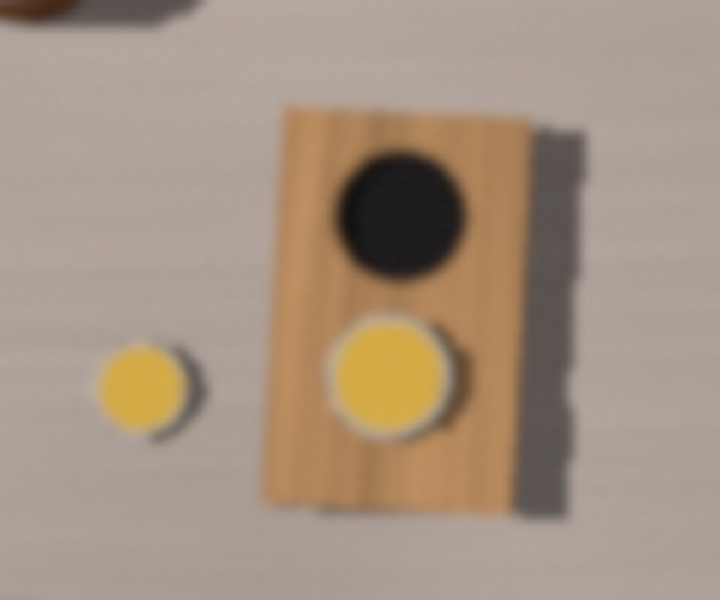

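The crop confirms it: the open pale lid's recess is at crop (401,215), and the large disc on that lid is at (390,376). The small disc on the bench at (142,388) is the wrong one. I'll cross-check the recess against the lid outline and plan the moves.

```bash
cat > plan.py <<'E'
from h import *
from scipy.spatial.transform import Rotation as R
def to(target_xyz, zdir=None):
    s=read_state(); M=R.from_quat(s['ee_rot']); d=M.inv().apply(np.array(target_xyz)-s['position'])
    print('t',s['time_s'],'pos',s['position'].round(4),'open',round(s['opening'],4),'F',s['ft_force'].round(2),'q',s['qpos'].round(2))
    print('shift shares',(d/.12).round(3))
    if zdir is not None:
        z=np.array([*zdir,0.])/np.linalg.norm(zdir); y=np.array([0,0,-1.]); x=np.cross(y,z)
        D=M.inv()*R.from_matrix(np.c_[x,y,z]); print('turn shares',(D.as_rotvec()/np.pi).round(4))
E
python3 - <<'E'
from plan import *
m=camera_model('top');K=np.array(m['K']);T=np.array(m['cam_to_world'])
def plane(u,v,h):
    r=T[:3,:3]@np.linalg.inv(K)@[u,v,1]; t=(h-T[2,3])/r[2]; return (T[:3,3]+t*r)[:2]
C=np.array([[285,107],[532,120],[513,514],[263,500]]); C=(C+.5)/6-.5+[220,200]
P=np.array([plane(*c,.026) for c in C]); print(P.round(4))
f=(P[0]+P[1])/2-(P[2]+P[3])/2; print('len',np.linalg.norm(f),np.linalg.norm(P[0]-P[1])); f/=np.linalg.norm(f)
rec=P.mean(0)+.038*f; print('rec from lid',rec, 'axis',f)
dc=np.array([.5494,.1307]); rc=np.array([.6141,.1257]); u=rc-dc; print(np.linalg.norm(u)); u/=np.linalg.norm(u); print(u, 'start tcp',dc-.046*u)
to([*(dc-.046*u),.303],u)
E
```

```text
[[0.6588 0.1712]
 [0.6515 0.0722]
 [0.494  0.0826]
 [0.5016 0.1821]]
len 0.1576718037724723 0.0992869891640724
rec from lid [0.61439225 0.12445798] axis [ 0.99772822 -0.06736764]
0.06489291178549471
[ 0.99702723 -0.07705002] start tcp [0.50353675 0.1342443 ]
t 0.1 pos [ 0.2373 -0.5232  0.3016] open 0.0941 F [0.49 0.05 0.81] q [-1.3   0.21  1.54 -0.    1.39 -0.15]
shift shares [-4.073e+00 -2.000e-03  4.283e+00]
turn shares [ 1.000e-04  1.601e-01 -7.000e-04]
```

>>> send_rows(series="0 0 0 -1 0 1 -1;0 0 0 -1 0 1 0.36;0 0 0 -1 0 1 0.36;0 0 0 -1 0 1 0.36")

```text
time_s: 0.6
position: [0.2978, -0.3621, 0.3021]
ee_rot: [-0.595, 0.382, -0.382, 0.595]
ft_force: [0.0, -0.9, 0.2]
opening: 0.0675
```

>>> send_rows(series="0 0 0 -1 0 1 0.36;0 0 0 -1 0 1 0.36;0 0 0 -1 0 1 0.36;0 0 0 -1 0 1 0.36")

```text
time_s: 1.1
position: [0.3575, -0.2047, 0.3025]
ee_rot: [0.595, -0.382, 0.382, -0.595]
ft_force: [-0.4, -0.8, -0.1]
opening: 0.0307
```

>>> send_rows(series="0 0 0 -1 0 1 0.36;0 0 0 -1 0 1 0.36;0 0 0 -1 0 1 0.36;0 0 0 -1 0 1 0.36")

```text
time_s: 1.6
position: [0.4176, -0.0466, 0.3026]
ee_rot: [0.595, -0.382, 0.382, -0.595]
ft_force: [-0.3, -0.0, 0.0]
opening: 0.0302
```

>>> send_rows(series="0 0 0 -1 0 1 0.36;0 0 0 -1 0 1 0.36;0 0 0 -1 0 1 0.36;0 0 0 -1 0 1 0.36")

```text
time_s: 2.1
position: [0.4778, 0.1116, 0.3024]
ee_rot: [0.595, -0.382, 0.383, -0.594]
ft_force: [-0.1, 0.0, 0.1]
opening: 0.0303
```

>>> send_rows(series="0 0.16 0 -0.073 0 0.283 0.36;0 0.16 0 -0.073 0 0.283 0.36;0 0.16 0 -0.073 0 0.283 0.36;0 0.16 0 -0.073 0 0.283 0.36;0 0.16 0 -0.073 0 0.283 0.36")

```text
time_s: 2.72
position: [0.5039, 0.132, 0.3025]
ee_rot: [0.481, -0.519, 0.519, -0.48]
ft_force: [0.1, -1.0, -0.4]
opening: 0.0304
```

```bash
python3 - <<'E'
from plan import *
shot('top','top2')
to([.5035,.1342,.127],[.997,-.0775])
E
```

```text
t 2.775 pos [0.5039 0.1324 0.3026] open 0.0303 F [-0.39 -0.13  0.48] q [ 0.09  0.09  1.67 -0.    1.38  1.74]
shift shares [-0.015  1.464 -0.004]
turn shares [-0.      0.0001  0.0001]
```

View pics/top2.png

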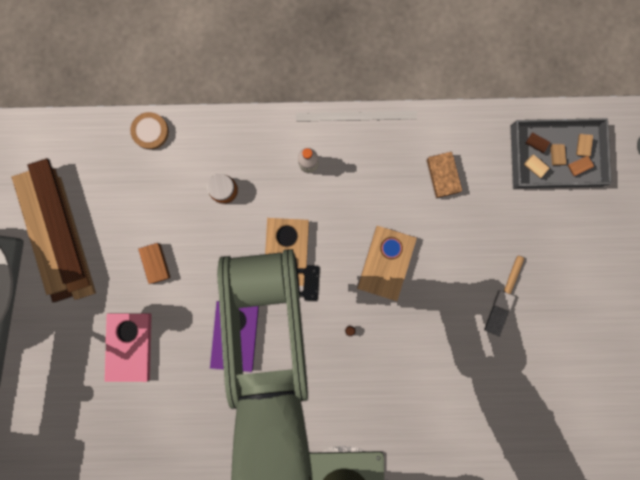

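>>> send_rows(series="0 0 0 -0.015 0.4 0 0.36;0 0 0 -0.015 0.8 0 0.36;0 0 0 -0.015 1 0 0.36;0 0 0 -0.015 1 0 0.36;0 0 0 -0.015 1 0 0.36")

```text
time_s: 3.4
position: [0.5048, 0.1354, 0.184]
ee_rot: [0.48, -0.518, 0.519, -0.481]
ft_force: [0.4, -0.3, -0.1]
opening: 0.0302
```

>>> send_rows(series="0 0 0 0 0.15 0 0.36;0 0 0 0 0.3 0 0.36;0 0 0 0 0.4 0 0.36;0 0 0 0 0.46 0 0.36;0 0 0 0 0.46 0 0.36;0 0 0 0 0.46 0 0.36")

```text
time_s: 4.15
position: [0.5042, 0.1356, 0.1278]
ee_rot: [0.48, -0.519, 0.519, -0.481]
ft_force: [0.4, -0.5, 0.7]
opening: 0.03
```

```bash
python3 - <<'E'
from plan import *
shot('scene','scene2')
to([.5035,.1342,.127],[.997,-.0775])
im=np.load('pics/scene2.npz')['im'][170:290,260:420]
cv2.imwrite('pics/crop2.png',cv2.resize(im[:,:,::-1],None,fx=5,fy=5,interpolation=cv2.INTER_CUBIC))
E
```

```text
t 4.2 pos [0.5043 0.1356 0.128 ] open 0.0301 F [-0.67  0.23  0.59] q [ 0.1   0.31  1.81 -0.    1.01  1.74]
shift shares [ 0.012  0.008 -0.006]
turn shares [-0.0003  0.0002 -0.0001]
```

View pics/crop2.png

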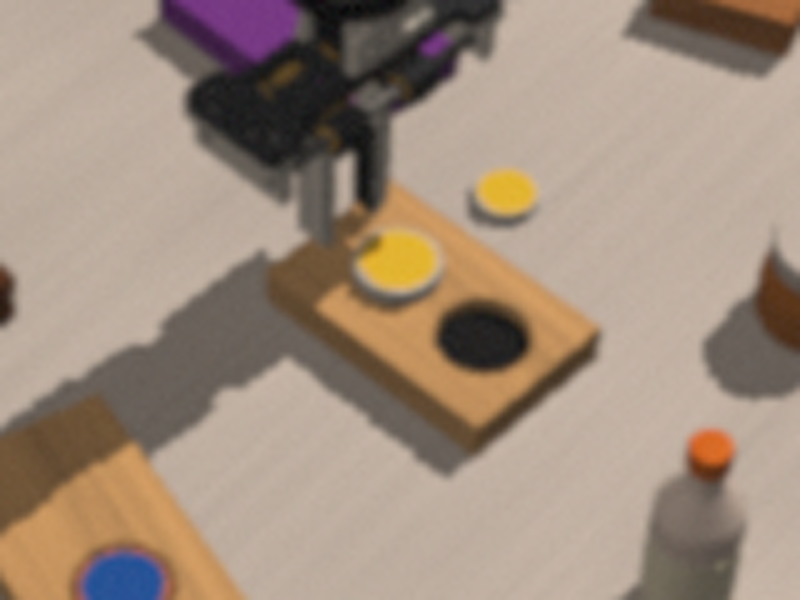

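The crop shows the two fingertips at (320,235) and (370,200), just behind the disc at (398,262) and clear of it. I'll lower slightly and push part of the way, then check.

>>> send_rows(series="0 0 0 0.01 0.015 0.03 0.36;0 0 0 0.01 0.015 0.08 0.36;0 0 0 0.01 0.015 0.13 0.36;0 0 0 0.01 0.015 0.18 0.36;0 0 0 0.01 0.015 0.23 0.36;0 0 0 0.01 0.015 0.28 0.36;0 0 0 0.01 0.015 0.33 0.36;0 0 0 0.01 0.015 0.38 0.36;0 0 0 0.01 0.015 0.42 0.36;0 0 0 0.01 0.015 0.46 0.36;0 0 0 0.01 0.015 0.48 0.36;0 0 0 0.01 0.015 0.48 0.36")

```text
time_s: 5.7
position: [0.5614, 0.1299, 0.1257]
ee_rot: [0.48, -0.519, 0.519, -0.48]
ft_force: [-0.1, 0.3, -0.2]
opening: 0.0299
```

```bash
python3 - <<'E'
from plan import *
shot('scene','scene3');shot('top','top3')
to([.5863,.1274,.127],[.997,-.0775])
a=np.load('pics/scene3.npz')['im'][190:290,290:410]
b=np.load('pics/top3.npz')['im'][200:300,240:340]
cv2.imwrite('pics/crop3.png',np.hstack([cv2.resize(x[:,:,::-1],None,fx=3.6,fy=3.6,interpolation=cv2.INTER_CUBIC) for x in(a,b)]))
E
```

```text
t 5.8 pos [0.5611 0.1299 0.1256] open 0.0302 F [ 0.12  0.2  -0.13] q [ 0.08  0.41  1.68 -0.    1.05  1.72]
shift shares [ 0.005 -0.012  0.211]
turn shares [-0.      0.0002  0.    ]
```

View pics/crop3.png

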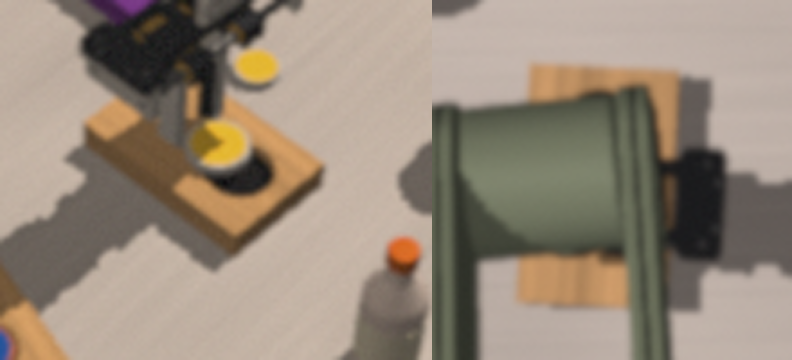

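Left crop: the disc at (220,145) has moved between the fingers and overlaps the recess (245,175), well centred. The top view is blocked by the arm. I'll continue slowly.

>>> send_rows(series="0 0 0 0.003 0 0.03 0.36;0 0 0 0.003 0 0.06 0.36;0 0 0 0.003 0 0.09 0.36;0 0 0 0.003 0 0.12 0.36;0 0 0 0.003 0 0.14 0.36;0 0 0 0.004 0 0.16 0.36;0 0 0 0.005 0 0.18 0.36;0 0 0 0.005 0 0.2 0.36;0 0 0 0.005 0 0.21 0.36;0 0 0 0.005 0 0.21 0.36")

```text
time_s: 7.05
position: [0.5863, 0.1274, 0.1257]
ee_rot: [0.48, -0.519, 0.519, -0.48]
ft_force: [0.5, 0.7, -0.0]
opening: 0.0299
```

```bash
python3 - <<'E'
from plan import *
shot('scene','scene4')
to([.5863,.1274,.127],[.997,-.0775])
a=np.load('pics/scene4.npz')['im'][200:280,300:400]
cv2.imwrite('pics/crop4.png',cv2.resize(a[:,:,::-1],None,fx=7,fy=7,interpolation=cv2.INTER_CUBIC))
E
```

```text
t 7.1 pos [0.5862 0.1274 0.1256] open 0.0303 F [-0.62 -1.49  0.02] q [0.07 0.45 1.61 0.   1.07 1.72]
shift shares [-0.    -0.011  0.001]
turn shares [ 0.      0.0002 -0.    ]
```

View pics/crop4.png

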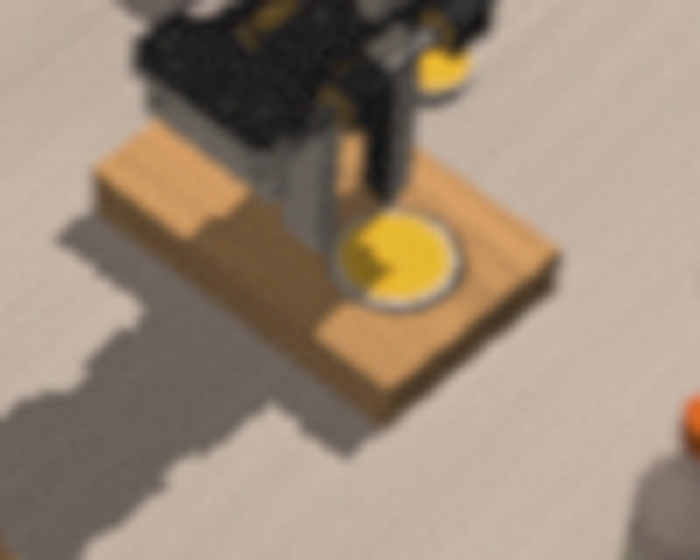

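The disc (400,258) looks to have dropped in, close to flush, with no shadow from the rim. Next I'll rise, shut the fingers and centre above it.

>>> send_rows(series="0 0 0 0 -0.1 0 0.36;0 0 0 0 -0.2 0 1;0 0 0 0 -0.2 0.08 1;0 0 0 0 -0.2 0.16 1;0 0 0 0 -0.2 0.23 1;0 0 0 0 -0.2 0.23 1;0 0 0 0 -0.2 0.23 1;0 0 0 0 -0.2 0.23 1")

```text
time_s: 8.1
position: [0.6134, 0.1253, 0.1494]
ee_rot: [-0.481, 0.519, -0.519, 0.48]
ft_force: [0.5, 0.2, 0.2]
opening: 0.0003
```

```bash
python3 - <<'E'
from plan import *
im,d=shot('scene','scene5')
to([.6142,.1252,.123],[.997,-.0775])
a=im[200:280,300:400]
cv2.imwrite('pics/crop5.png',cv2.resize(a[:,:,::-1],None,fx=7,fy=7,interpolation=cv2.INTER_CUBIC))
h=cv2.cvtColor(im,cv2.COLOR_RGB2HSV);m=(h[...,0]>20)&(h[...,0]<32)&(h[...,1]>150)&(h[...,2]>170)
P=[w('scene',d,u,v) for v,u in np.argwhere(m) if 340<u<375 and 225<v<255]
P=np.array(P);print(len(P),np.median(P,0)); A=np.c_[P[:,:2]-P[:,:2].mean(0),np.ones(len(P))];print(np.linalg.lstsq(A,P[:,2],rcond=None)[0])
E
```

```text
t 8.15 pos [0.6134 0.1253 0.1495] open 0.0003 F [-0.1  -0.13  0.11] q [0.06 0.47 1.53 0.   1.14 1.71]
shift shares [0.001 0.221 0.007]
turn shares [0.0002 0.0003 0.    ]
113 [0.61190313 0.12488613 0.02704802]
[ 0.62597446 -0.97285339  0.03771736]
```

View pics/crop5.png

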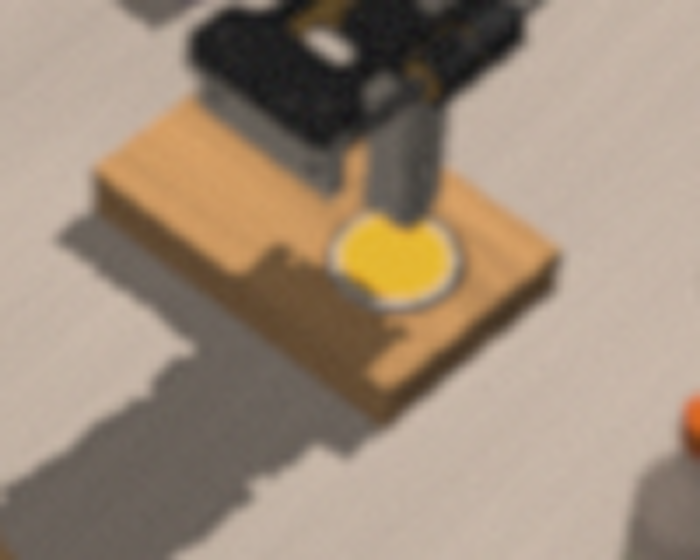

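The disc is flush-looking at (395,260), with median height 27 mm, and the closed fingertips are above it. Now I'll press gently.

>>> send_rows(series="0 0 0 0 0.08 0.007 1;0 0 0 0 0.15 0.007 1;0 0 0 0 0.19 0.007 1;0 0 0 0 0.21 0.007 1;0 0 0 0 0.22 0.007 1;0 0 0 0 0.225 0.007 1;0 0 0 0 0.225 0.007 1")

```text
time_s: 9.02
position: [0.6146, 0.1252, 0.1235]
ee_rot: [-0.48, 0.519, -0.519, 0.48]
ft_force: [-3.6, -0.7, 5.6]
opening: 0.0003
```

>>> send_rows(series="0 0 0 0 0.005 0 1;0 0 0 0 0.01 0 1;0 0 0 0 0.015 0 1;0 0 0 0 0.015 0 1;0 0 0 0 0.015 0 1")

```text
time_s: 9.65
position: [0.6146, 0.1253, 0.1234]
ee_rot: [0.481, -0.519, 0.519, -0.48]
ft_force: [-6.8, -1.9, 14.1]
opening: 0.0004
```

A firm stop at tip height 26.4 mm under 14 N means it is seated. Coming away: up, then sideways to clear the top view.

>>> send_rows(series="0 0 0 0 -0.1 0 1;0 0 0 0 -0.4 0 1;0 0 0 0 -0.8 0 1;0 0 0 0 -1 0 1;0 0 0 0 -1 0 1;0 0 0 0 -1 0 1")

```text
time_s: 10.4
position: [0.614, 0.1251, 0.2394]
ee_rot: [-0.481, 0.519, -0.518, 0.48]
ft_force: [-0.4, 0.4, -0.2]
opening: 0.0005
```

>>> send_rows(series="0 0 0 0 -0.4 -0.3 1;0 0 0 0 -0.5 -0.7 1;0 0 0 0 -0.5 -1 1;0 0 0 0 -0.5 -1 1;0 0 0 0 -0.5 -1 1")

```text
time_s: 11.02
position: [0.4951, 0.1343, 0.2997]
ee_rot: [-0.481, 0.519, -0.519, 0.48]
ft_force: [0.0, -0.4, 0.5]
opening: 0.0003
```

>>> send_rows(series="0 0 0 0.5 0 0 1;0 0 0 1 0 0 1;0 0 0 1 0 0 1;0 0 0 1 0 0 1")

```text
time_s: 11.52
position: [0.4864, 0.0146, 0.3003]
ee_rot: [-0.48, 0.52, -0.519, 0.48]
ft_force: [1.2, -0.2, 0.3]
opening: 0.0002
```

>>> send_rows(series="0 0 0 0.5 0 0 1;0 0 0 1 0 0 1;0 0 0 1 0 0 1;0 0 0 1 0 0 1;0 0 0 1 0 0 1")

```text
time_s: 12.15
position: [0.4768, -0.1031, 0.3006]
ee_rot: [-0.481, 0.518, -0.518, 0.481]
ft_force: [0.3, 0.1, 0.1]
opening: 0.0005
```

```bash
python3 - <<'E'
from m import *
im,d=shot('top','top6'); i2,d2=shot('scene','scene6'); print(read_state()['time_s'],read_state()['ft_force'])
meas('top6')
P=np.array([w('top',d,u,v) for v in range(229,243) for u in range(280,293)]);print('disc z med',np.median(P[:,2]),P[:,2].std())
A=np.c_[P[:,:2]-P[:,:2].mean(0),np.ones(len(P))];print('plane',np.linalg.lstsq(A,P[:,2],rcond=None)[0].round(4))
L=np.array([w('top',d,u,v) for v in range(255,280) for u in range(272,300)]);print('lid z',np.median(L[:,2]))
cv2.imwrite('pics/crop6.png',np.hstack([cv2.resize(x[:,:,::-1],(400,400),interpolation=cv2.INTER_CUBIC) for x in(im[200:300,240:340],i2[190:280,300:390])]))
cv2.imwrite('pics/top6v.png',im[:,:,::-1])
E
```

```text
12.25 [-0.68691172  0.18086643  0.24629447]
yellow [286.3 235.8] [279 229  16  16 196] [0.6126 0.1249 0.036 ] deq 0.0376 depthpt [0.6128 0.1252 0.0328]
yellow [243.1 264.3] [237 259  13  12 115] [0.5467 0.2287 0.036 ] deq 0.0288 depthpt [0.5476 0.2325 0.0093]
dark [364. 289.] [352 263  35  45 754] [ 0.4822 -0.0579  0.026 ] deq 0.0737 depthpt [ 0.4852 -0.0394  0.342 ]
blue [391.2 247.8] [384 240  15  17 187] [ 0.5794 -0.1253  0.026 ] deq 0.0367 depthpt [ 0.5792 -0.1251  0.0279]
lid corners [([256.70001220703125, 285.70001220703125], [0.4953, 0.1982]), ([266.0, 204.60000610351562], [0.6898, 0.1735]), ([321.1000061035156, 210.89999389648438], [0.6718, 0.0408]), ([311.8999938964844, 292.0], [0.4776, 0.0667])]
lid z median 0.024848152173841287
disc z med 0.02499295168175386 0.003176707581187968
plane [-0.0011  0.0235  0.0252]
lid z 0.024809156683245903
```

View pics/crop6.png

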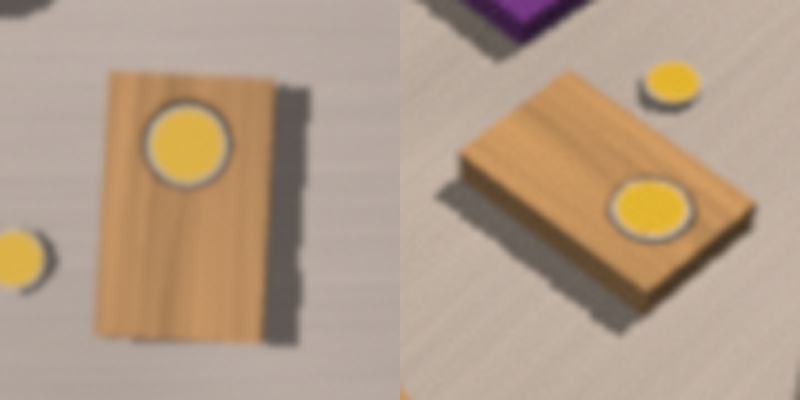

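View pics/top6v.png

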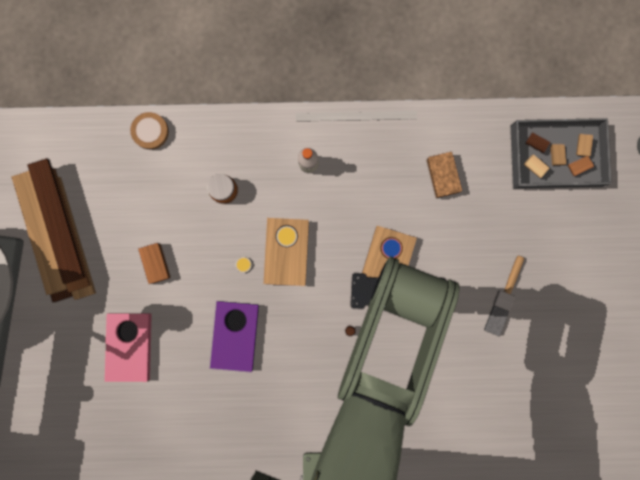

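The disc sits flush in the recess at top view (286,236), with an even dark ring around it. The disc face and lid top both measure 25 mm, and the other objects are where they were. Handing in.

```bash
python3 -c "
from rig import *
print(read_state()['joint_velocities'].round(3)); print(sign_off())"
```

```text
[-0.007 -0.002 -0.002 -0.002 -0.001  0.   ]
the job is handed in; nothing more can be done
None
```

The larger yellow disc now sits flush in the open lid's recess, yellow face up, and the job is handed in at about 12 s of the 42 s allowed. I pushed it along the lid between two part-open fingertips until it dropped in. I then pressed it with the closed fingertips to a firm stop at about 14 N and moved the arm clear.

- **Disc height:** in the last top view the disc face and the lid top both measured about 25 mm. That is level, though about 1 mm under the true 26 mm, which is within calibration. The depth readings on the disc scattered by about 3 mm. The press stopped with the fingertip at 26.4 mm.
- **Disc position:** it was within about 1–2 mm of where I measured the recess centre, with an even gap all round.
- **Discarded reading:** an earlier scene-camera fit, taken with the gripper in view, gave 27 mm but a nonsensical tilt, so I set it aside.
- **Other objects:** the blue disc and the small yellow disc measured within 1 mm of where they began, and everything else in view looked unmoved.

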